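Let the bench winch off by one notch

ROBOT

A 7-joint arm with a two-finger parallel gripper is mounted at the origin on a cart in front of the work surface, level with it; the furniture and walls round the work are solid. World frame = base frame: x ahead of the robot, y to its left, z up, the work surface at z = 0. Lengths are in m, angles in rad, forces in N, time in s.
With the tool pointing down it reaches from about 0.4 to 0.85 m from the base axis. Payload 10.4 kg.
Tool frame: the origin (TCP) lies midway between the tips of the shut fingers; the grasp point (between the pads) lies 19 mm behind it; z points along the fingers, y is the line along which they close (so a half turn about z gives the same grasp; the last joint's range is limited). The gripper opens to 87 mm and grips with 3 to 60 N. Pads are 19 mm wide; open, the fingers measure 117 mm over their backs; the gripper's body (75 mm by 190 mm) begins 51 mm behind the grasp point.
Start: joints at [1.257, 0.332, -0.065, 1.46, 0.022, 1.35, -0.088], TCP at [0.179, -0.599, 0.223] pointing down, gripper open.
Joint ranges: [-2.6, 2.6], [-0.5, 2.12], [-1.47, 1.34], [0.16, 2.42], [-1.27, 4.41], [0.06, 2.06], [-2.6, 2.6]. Speed limits (rad/s): [2.22, 2.22, 2.79, 2.79, 3.14, 3.14, 3.14].

INTERFACE

Orientations are given as a unit quaternion [x, y, z, w].
In Python, from bench import sensors, eyes, order gives the robot as it stands.
- The arm moves only by the tool arm_command, never from a script. Its argument "steps" is a list of rows, each an object with "rot": the turn, a rotation vector about the world's x, y, z in degrees, a list of three; "slide": the shift along the world's x, y, z in m, a list of three; "grip": the opening, from 0 (shut) to 1 (fully open). A call has exactly 8 rows; each row shifts and turns the commanded pose from where the row before left it; what a row does not reach is not made up. A row lasts 1/8 s, in which the tool goes at most 62.5 mm and 10.7 degrees, less where a joint would pass 70% of its speed; a pose out of reach is approached as far as the arm can. A call with a gripper value outside its range is refused whole. The fingers move at their own pace and stop on an object; "newtons" is the grip in N (left out, the last holds). Time passes only in rows, so rows that do not move let the fingers close, or fill a call up. It gives the time, the measured TCP pose, the force, the opening and the grip force at its end, in the units of the state.
- sensors.read_state(): the state, without advancing time (a new reading comes with each control period).
- eyes.camera(name): name is "scene" or "top" or "wrist"; returns a dict with "pixels" (400x640x3 uint8, red, green, blue), "intrinsics" (3x3 intrinsics, pixels), "pose" (4x4, takes a point from camera to world coordinates). Camera axes: x right, y down, z forward; pixel columns grow to the right and rows downward; lengths in m; the calibration is good to about 2 mm. A picture is of the moment at which its call begins. There is no depth.
- order.close_job(): hands the job in; it is judged then, once.
Trained networks look in a picture, given as the dict that the camera call returned (one of the last four; its "shot" number tells which), for a name from the list of things; names that differ only in an ending like _2 or _b are one class to them, and where a whole thing is asked for, a point or a joint stands for the part that bears it (a point fixed in the world has none). Each returns a list of dicts, best first, with "conf" (0 to 1); they miss things now and then, are a little off and sometimes report something else, mostly with a low value. They report only what shows in the picture. A call takes as long as a camera call.
- eyes.look_for(name, picture): "bbox" ([left, top, right, bottom] in pixels, round what is visible of it).
The state is a dict: "time": time; "joint_positions": joint angles; "joint_vel": joint speeds; "joint_torque": joint torques, N m; "ee_pos": TCP position; "eef_rot": TCP orientation; "ft_force": force on the tool from outside, world axes, zero at the start; "torque": the same for the moment, N m; "width": finger opening in m; "grip_force": force on a finger pad.
Only numpy, scipy, OpenCV 4.12 (cv2) and the standard library are available. Lean on these libraries where they do the work, as an engineer would, in place of code of your own. Each camera call takes 0.05 s, during which the arm holds its last target. There are 200 camera calls.

TASK

Let the bench winch off by exactly one notch. With a fingertip, push the pawl's ball-ended thumb lever over to its far side so that the pawl lifts out of the teeth and stays up by itself; then push the winch's upper spoke the way the pawl was blocking, towards the pawl's pivot side, until the toothed wheel has gone back one tooth; then flick the pawl down again so that it sits fully home in the new notch. Push lightly and force nothing, pick nothing up, and leave the loose things round the winch where they are.

Things in the scene. Friction and masses are not known exactly. Their poses are not given: they have to be found in the camera images.
- winch: Small bare hand winch, plain steel and grey paint, bolted down. Origin: centre under its base plate, 150 (x) x 190 (y) x 8 mm; z up. Own -x side faces the robot. Planes: pawl's thumb lever x = -82 mm, toothed wheel and pawl x = -50, cheek plates x = -34 and 34, three spokes x = 50. Seen from the robot own +y is left, the pawl's pivot side. Only lever, raised pawl and spokes pass 211 mm up.
- wheel (a joint): Turn of toothed wheel and spokes together (rad): starts within 0.05 of 0; grows as its top goes to the winch's +y (backward, letting off). One notch back is 0.628. Stiff: it stays where left; about 1.2 N at a spoke's end moves it. A lowered pawl stops it going back by real contact; the pawl falls home if the wheel is within 0.15 of a notch (0.628), else it rests on a tooth.
- pawl (a joint): Turn of pawl and thumb lever on the pivot (rad): 0 fully down in a notch, grows as the nose lifts and the lever swings to the winch's +y; 1.0 thrown over, on its stop. It tips over centre by its own weight at about 0.65: beyond, it falls on to the stop and stays up; below, it falls into the teeth. About 1 N at the ball moves it. The nose clears the teeth from 0.3.
- pawl_knob (a point): Centre of the black 24 mm ball on the end of the pawl's thumb lever (9 mm rod), 60 mm from the pivot axis, at winch x = -82 mm: in front of the pawl, so that a finger can push it without meeting the pawl. Pawl down: the lever leans 30 degrees from upright to the winch's -y. Thrown over: it leans 27 degrees to +y.
- pawl_pivot (a point): Pawl's pivot at mid-thickness of the 12 mm pawl, at (-50, 58, 193) mm in the winch's frame; axis along the winch's x. A 16 mm shaft runs from it to the lever. A stop pin beside it, 16 mm further to +y, rises to 211 mm.
- axle (a point): Point on the wheel's axis in the plane of the spokes, at (50, 0, 125) mm in the winch's frame; axis along the winch's x. The toothed wheel on the same axis, 100 mm nearer the robot, is 118 mm across, 12 mm thick, with 10 teeth 11 mm high; its top is 184 mm above the bench.
- spoke_ball (a point): Centre of the black 22 mm ball on the end of the upper spoke (12 mm rod), 105 mm from the axis. At wheel = 0 this spoke leans 18 degrees (0.314 rad) from upright to the winch's -y; one notch back, 18 degrees to +y. The other two spokes, 120 degrees either side, point downward.
- tape_measure: Loose bystander: yellow and black tape measure, 34 x 95 x 64 mm, beside the winch; origin at the centre of its underside. Leave it.
- block_a: Loose bystander: pale wood block 45 x 85 x 22 mm in front of the winch; origin at the centre of its underside. Leave it.
- block_c: Loose bystander: small dark wood block, 35 x 70 x 18 mm, beside the winch; origin at the centre of its underside. Leave it.
- black_rolls: Loose bystander: stack of black rolls, 70 mm across, 67 mm tall, behind the winch; origin at the centre of its underside. Leave it.

How it is judged:
By the outcome, as a careful person would: the job done as asked, in the order asked, and still so for the second after the job is handed in, with the robot touching nothing.
It also fails if it takes over 61 s, if anything falls off the work surface, if the arm or the gripper's body presses on something with over 40 N, if the wrist force passes 120 N, or if a joint passes its speed limit or range.

## Working session

There is one attempt and no reset: what is moved stays moved. The work goes in short steps, Python scripts to look and compute and a tool call to move; the robot and the scene stay as the last step left them, time stands still between calls to the robot, and variables do not carry over. Pictures are saved under pics/ and viewed, at most 10 in all, crops included, and the job is handed in when it is done.

Besides the shell and the picture viewer there is one more tool, called after ">>>" by a JSON object that holds its "name" and its "arguments", one argument or row to a line. arm_command: Moves the arm, as the interface text tells. Its arguments: {"type":"object","properties":{"steps":{"type":"array","items":{"type":"object","properties":{"rot":{"type":"array","items":{"type":"number"}},"slide":{"type":"array","items":{"type":"number"}},"grip":{"type":"number"}}}},"newtons":{"type":"number"}},"required":["steps"]}

```bash
mkdir -p pics; python3 - <<'E'
from bench import sensors, eyes
import cv2,json
s=sensors.read_state();print(s['time'],s['ee_pos'],s['eef_rot'],s['width'])
for c in ['scene','top']:
    p=eyes.camera(c);cv2.imwrite(f'pics/{c}0.png',p['pixels'][:,:,::-1])
    print(c,p['intrinsics'].tolist() if hasattr(p['intrinsics'],'tolist') else p['intrinsics']);print(p['pose'])
    for n in ['winch','pawl_knob','spoke_ball','pawl_pivot','axle','wheel','pawl','tape_measure','block_a','block_c','black_rolls']:
        r=eyes.look_for(n,p);print(n,[( [round(float(v)) for v in d['bbox']],round(d['conf'],2)) for d in r[:3]])
E
```

```text
0.0 [ 0.17910392 -0.59836876  0.22174493] [ 9.89445178e-01  1.44905887e-01 -1.19708395e-04 -7.13901515e-04] 0.08708335959310572
scene [[420.34511092458627, 0.0, 323.2574909953707], [0.0, 420.34511092458627, 211.71560785571103], [0.0, 0.0, 1.0]]
[[-0.7929985  -0.42749249  0.43405479  0.17569445]
 [-0.60913851  0.5682764  -0.55318369  0.50393875]
 [-0.01018122 -0.70307333 -0.71104447  0.82411755]
 [ 0.          0.          0.          1.        ]]
winch [([282, 163, 364, 285], 0.89)]
pawl_knob [([332, 189, 360, 227], 0.73)]
spoke_ball [([281, 167, 352, 251], 0.58), ([325, 193, 345, 208], 0.53)]
pawl_pivot [([280, 165, 364, 289], 0.9)]
axle [([281, 164, 362, 287], 0.57), ([326, 194, 346, 205], 0.44)]
wheel [([280, 161, 351, 251], 0.72), ([330, 188, 363, 226], 0.47)]
pawl [([330, 189, 365, 226], 0.71)]
tape_measure [([379, 206, 406, 239], 0.86), ([270, 198, 296, 239], 0.43)]
block_a [([351, 260, 378, 295], 0.59), ([327, 192, 346, 206], 0.55)]
block_c [([351, 260, 378, 295], 0.59), ([327, 192, 346, 206], 0.55)]
black_rolls [([268, 200, 294, 237], 0.8), ([280, 166, 349, 248], 0.35)]
top [[
[... 168 characters left out ...]
987397 -0.00880044  0.01321357 -0.02561988]
 [-0.01215302 -0.1112523  -0.99371788  1.06860929]
 [ 0.          0.          0.          1.        ]]
winch [([279, 136, 384, 226], 0.65)]
pawl_knob [([309, 197, 344, 227], 0.85)]
spoke_ball [([284, 134, 371, 210], 0.71)]
pawl_pivot [([277, 137, 383, 229], 0.87)]
axle [([279, 135, 384, 229], 0.79)]
wheel [([278, 135, 372, 209], 0.91)]
pawl [([309, 196, 346, 227], 0.61)]
tape_measure [([387, 217, 429, 234], 0.93)]
block_a [([309, 227, 348, 259], 0.92), ([380, 146, 414, 164], 0.67), ([307, 197, 347, 226], 0.3)]
block_c [([309, 227, 348, 259], 0.92), ([380, 146, 414, 164], 0.67), ([307, 197, 347, 226], 0.3)]
black_rolls [([322, 110, 348, 147], 0.88)]
```

```bash
python3 - <<'E'
import cv2
a=cv2.imread('pics/scene0.png')[140:310,240:430];b=cv2.imread('pics/top0.png')[100:270,250:440]
cv2.imwrite('pics/s1.png',cv2.resize(a,(760,600),interpolation=2)[:,:760]);cv2.imwrite('pics/t1.png',cv2.resize(b,(760,600),interpolation=2))
E
```

```text
(no output)
```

View pics/s1.png

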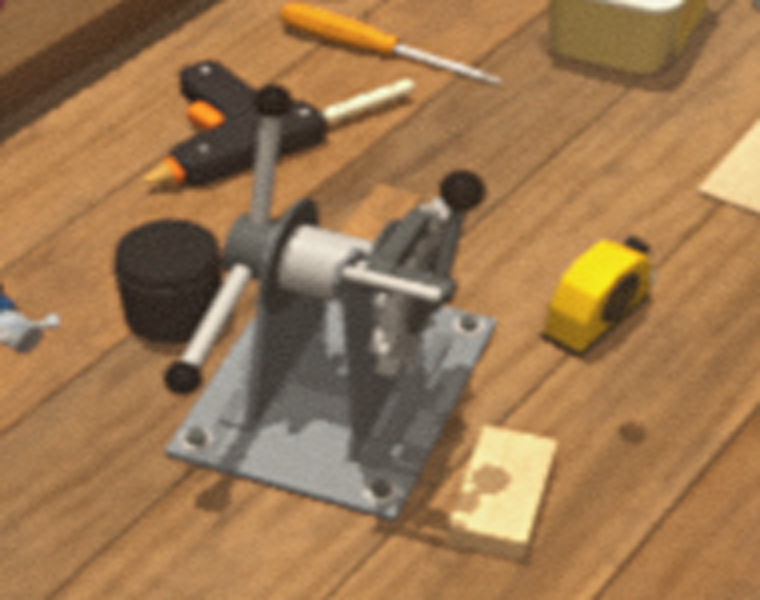

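View pics/t1.png

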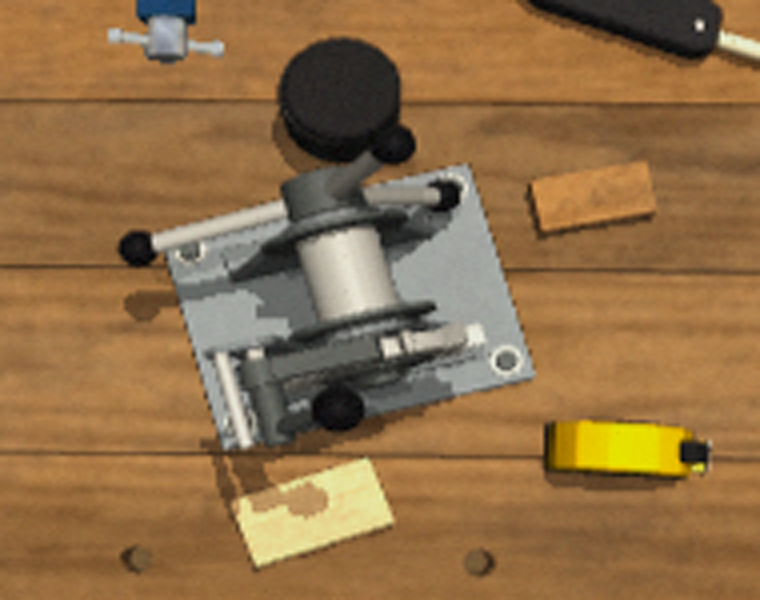

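The scene view shows the pawl ball at crop (462,190) and the upper spoke ball at (272,100). In the top view they are at (338,408) and (394,143). The plate corners are clear in both views, so I'll fit the pose from these points.

```bash
cat > h.py <<'E'
import numpy as np
from bench import sensors, eyes
from scipy.optimize import least_squares
def proj(c,P):
    q=(np.asarray(P)-c['pose'][:3,3])@c['pose'][:3,:3]
    q=q@np.asarray(c['intrinsics']).T; return q[:,:2]/q[:,2:]
def knob(a): t=np.radians(-30)+a*np.radians(57); return [-.082,.058+.06*np.sin(t),.193+.06*np.cos(t)]
def spoke(w,r=.105): t=w-.314; return [.05,r*np.sin(t),.125+r*np.cos(t)]
def W(p,L):
    c,s=np.cos(p[2]),np.sin(p[2]); return np.asarray(L)@np.array([[c,s,0],[-s,c,0],[0,0,1]])+[p[0],p[1],0]
E
python3 - <<'E'
from h import *
cs=eyes.camera('scene');ct=eyes.camera('top')
f=lambda o:lambda L:np.array(L)/[4,600/170]+o-.5*0
T=f([250,100])([(470,163),(535,377),(222,452),(165,262),(338,408),(394,143)])
S=f([240,140])([(497,318),(393,518),(167,455),(462,190),(272,100)])
BR,FR,FL,BL=[(.075,-.095,.008),(-.075,-.095,.008),(-.075,.095,.008),(.075,.095,.008)]
def res(p):
    k=knob(p[4]);s=spoke(p[3])
    return np.r_[(proj(ct,W(p,[BR,FR,FL,BL,k,s]))-T).ravel(),(proj(cs,W(p,[FR,FL,BL,k,s]))-S).ravel()]
r=least_squares(res,[.45,0,.2,0,0],loss='soft_l1')
print(r.x.round(4));print(res(r.x).reshape(-1,2).round(1))
p=r.x
for n,L in dict(knob0=knob(0),knob1=knob(1),pivot=[-.05,.058,.193],sp0=spoke(p[3]),sp1=spoke(.628)).items(): print(n,W(p,[L])[0].round(4))
print(sensors.read_state()['time'])
E
```

```text
[ 0.594  -0.0316  0.2731 -0.0342 -0.0165]
[[-1.  -0.2]
 [ 0.1 -0. ]
 [-0.3 -0.1]
 [-2.2 -7.6]
 [-0.1  0.4]
 [-0.2  0.4]
 [ 0.2 -0.4]
 [ 0.9 -0.6]
 [-0.7 -1.7]
 [ 0.6 -0.1]
 [ 0.8 -0.2]]
knob0 [ 0.5075 -0.0268  0.245 ]
knob1 [0.492  0.0283 0.2465]
pivot [0.5302 0.0108 0.193 ]
sp0 [ 0.6518 -0.0526  0.2237]
sp1 [0.6334 0.0131 0.2249]
1.3
```

>>> {"name": "arm_command", "arguments": {
  "steps": [
    {"slide": [0.01, 0.02, 0.02], "grip": 0},
    {"slide": [0.02, 0.03, 0.02], "grip": 0},
    {"slide": [0.025, 0.035, 0.02], "grip": 0},
    {"slide": [0.025, 0.035, 0.02], "grip": 0},
    {"slide": [0.025, 0.035, 0], "grip": 0},
    {"slide": [0.025, 0.035, 0], "grip": 0},
    {"slide": [0.025, 0.035, 0], "grip": 0},
    {"slide": [0.025, 0.035, 0], "grip": 0}
  ],
  "newtons": 10
}}

```text
schema error: expected keys rot, slide, grip
```

>>> {"name": "arm_command", "arguments": {
  "steps": [
    {"rot": [0, 0, 0], "slide": [0.01, 0.02, 0.02], "grip": 0},
    {"rot": [0, 0, 0], "slide": [0.02, 0.03, 0.02], "grip": 0},
    {"rot": [0, 0, 0], "slide": [0.025, 0.035, 0.02], "grip": 0},
    {"rot": [0, 0, 0], "slide": [0.025, 0.035, 0.02], "grip": 0},
    {"rot": [0, 0, 0], "slide": [0.025, 0.035, 0], "grip": 0},
    {"rot": [0, 0, 0], "slide": [0.025, 0.035, 0], "grip": 0},
    {"rot": [0, 0, 0], "slide": [0.025, 0.035, 0], "grip": 0},
    {"rot": [0, 0, 0], "slide": [0.025, 0.035, 0], "grip": 0}
  ],
  "newtons": 10
}}

```text
time: 2.3
ee_pos: [0.3599, -0.3375, 0.3028]
eef_rot: [0.989, 0.145, 0.0, 0.0]
ft_force: [0.1, -0.2, -0.4]
width: 0.0148
grip_force: 0.0
```

>>> {"name": "arm_command", "arguments": {
  "steps": [
    {"rot": [0, 0, 0], "slide": [0.022, 0.032, 0], "grip": 0},
    {"rot": [0, 0, 0], "slide": [0.025, 0.035, 0], "grip": 0},
    {"rot": [0, 0, 0], "slide": [0.025, 0.035, 0], "grip": 0},
    {"rot": [0, 0, 0], "slide": [0.025, 0.035, 0], "grip": 0},
    {"rot": [0, 0, 0], "slide": [0.025, 0.035, 0], "grip": 0},
    {"rot": [0, 0, 0], "slide": [0.025, 0.035, -0.01], "grip": 0},
    {"rot": [0, 0, 0], "slide": [0.02, 0.029, -0.01], "grip": 0},
    {"rot": [0, 0, 0], "slide": [0, 0, -0.01], "grip": 0}
  ]
}}

```text
time: 3.3
ee_pos: [0.5272, -0.0997, 0.2722]
eef_rot: [0.989, 0.147, 0.0, -0.001]
ft_force: [-0.4, 0.3, 0.1]
width: 0.0005
grip_force: 0.0
```

>>> {"name": "arm_command", "arguments": {
  "steps": [
    {"rot": [0, 0, 0], "slide": [0, 0, -0.015], "grip": 0},
    {"rot": [0, 0, 0], "slide": [0, 0, -0.015], "grip": 0},
    {"rot": [0, 0, 0], "slide": [0, 0, -0.01], "grip": 0},
    {"rot": [0, 0, 0], "slide": [-0.003, 0.01, 0], "grip": 0},
    {"rot": [0, 0, 0], "slide": [-0.003, 0.01, 0], "grip": 0},
    {"rot": [0, 0, 0], "slide": [-0.003, 0.01, 0], "grip": 0},
    {"rot": [0, 0, 0], "slide": [0, 0, 0], "grip": 0},
    {"rot": [0, 0, 0], "slide": [0, 0, 0], "grip": 0}
  ]
}}

```text
time: 4.3
ee_pos: [0.5173, -0.073, 0.2328]
eef_rot: [0.989, 0.145, 0.0, 0.0]
ft_force: [-0.3, 0.3, 0.9]
width: 0.0001
grip_force: 0.0
```

```bash
python3 - <<'E'
from h import *
import cv2
s=sensors.read_state();print(s['time'],s['ee_pos'],s['ft_force'],s['width'])
c=eyes.camera('scene');cv2.imwrite('pics/s2.png',cv2.resize(c['pixels'][100:270,240:430,::-1],(760,600),interpolation=2))
E
```

```text
4.3 [ 0.51730553 -0.07302171  0.232767  ] [-0.28474628  0.34881614  0.88769027] 0.0001433890933200065
```

View pics/s2.png

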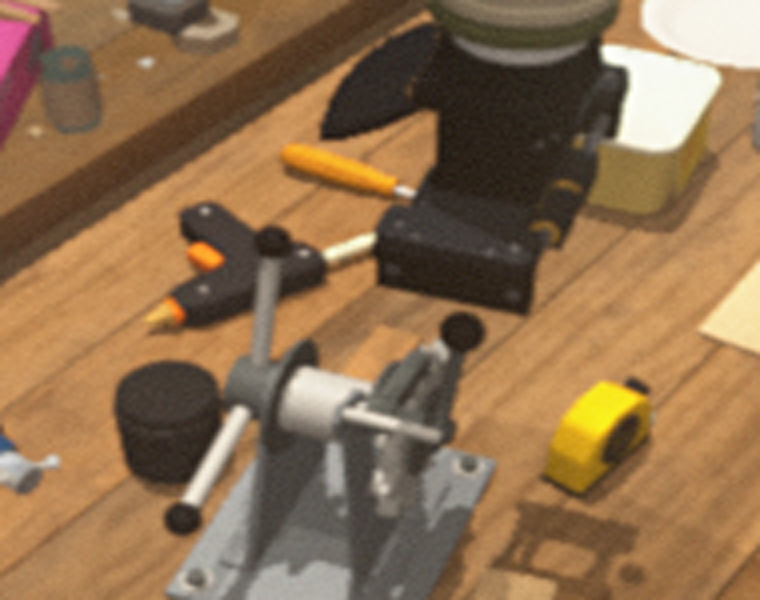

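The ball (462,332) is still in place, with the gripper body behind it. No fingers show under the body, so I'll project the TCP and take a wrist view.

```bash
python3 - <<'E'
from h import *
import cv2
s=sensors.read_state();p=s['ee_pos']
c=eyes.camera('scene');t=eyes.camera('top');w=eyes.camera('wrist')
print((proj(c,[p,p+[0,0,.07]])-[240,100])*[4,3.53],proj(t,[p]),proj(w,[p,p+[0,0,.05]]),proj(w,W([.594,-.0316,.2731],[knob(0)])))
im=np.hstack([cv2.resize(c['pixels'][110:190,320:400],(400,400),interpolation=2),cv2.resize(w['pixels'],(400,400))])
cv2.imwrite('pics/s3.png',im[:,:,::-1])
E
```

```text
[[497.16203684 297.21242216]
 [505.47772693 204.33258618]] [[359.24845897 211.54171308]] [[317.85147243 241.037294  ]
 [317.66355908 285.95489811]] [[234.47337472 243.26517448]]
```

View pics/s3.png

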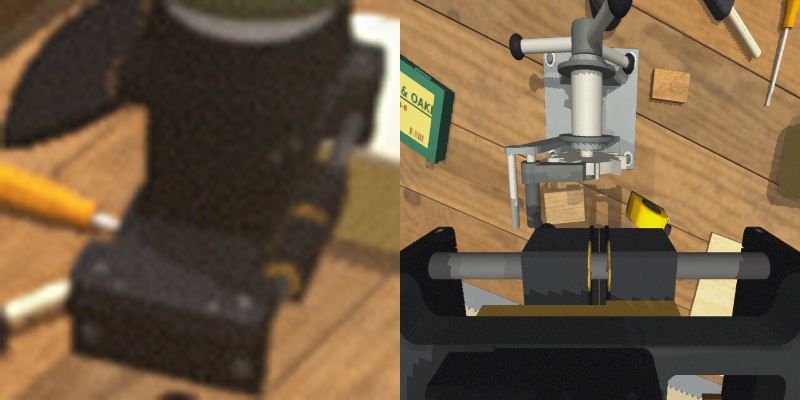

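```bash
python3 - <<'E'
from h import *
import cv2
s=sensors.read_state();p=s['ee_pos'];print(p)
w=eyes.camera('wrist');c=eyes.camera('scene');t=eyes.camera('top')
print(w['pose'].round(3),w['intrinsics'][0][0])
def back(c,u,z):
    d=c['pose'][:3,:3]@np.linalg.solve(c['intrinsics'],[*u,1]);o=c['pose'][:3,3];return o+d*(z-o[2])/d[2]
ax=[np.cos(.291),np.sin(.291)];ay=[-ax[1],ax[0]]
for n,u in dict(l=(120*1.6,228),r=(275*1.6,228),bl=(120*1.6,305),br=(275*1.6,305)).items():
  for z in (p[2],p[2]+.05):
    q=(back(w,u,z)-p)[:2];print(n,z.round(3),(q@ax).round(4),(q@ay).round(4))
im=np.hstack([cv2.resize(w['pixels'][200:350,140:500],(800,333),interpolation=2)])
im=np.vstack([im,np.hstack([cv2.resize(t['pixels'][150:235,290:440],(400,227),interpolation=2),cv2.resize(c['pixels'][60:215,300:440],(400,227),interpolation=2)])])
cv2.imwrite('pics/s4.png',im[:,:,::-1])
E
```

```text
[ 0.51724815 -0.07313028  0.2325562 ]
[[ 0.287 -0.925 -0.248  0.584]
 [-0.958 -0.277 -0.074 -0.053]
 [-0.     0.259 -0.966  0.396]
 [ 0.     0.     0.     1.   ]] 286.4772302952109
l 0.233 0.0085 0.0761
l 0.283 0.0274 0.0527
r 0.233 0.0085 -0.0739
r 0.283 0.0273 -0.0513
bl 0.233 -0.045 0.0823
bl 0.283 -0.0097 0.0569
br 0.233 -0.045 -0.0798
br 0.283 -0.0097 -0.0554
```

View pics/s4.png

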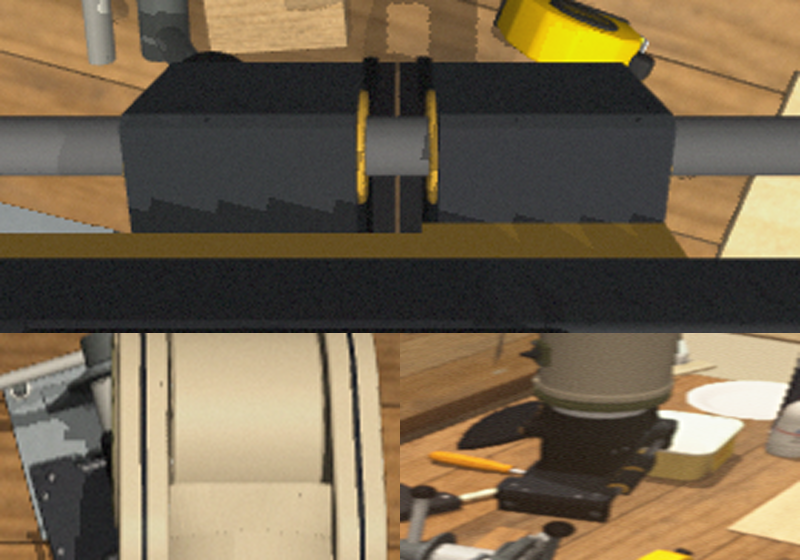

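The block in the picture is the end of the gripper body, about 45 mm above the ball, and it hides the fingers. That agrees with the calibration. Next I push the lever slowly towards winch +y.

>>> {"name": "arm_command", "arguments": {
  "steps": [
    {"rot": [0, 0, 0], "slide": [-0.0013, 0.005, 0], "grip": 0},
    {"rot": [0, 0, 0], "slide": [-0.0013, 0.005, 0], "grip": 0},
    {"rot": [0, 0, 0], "slide": [-0.0013, 0.005, 0], "grip": 0},
    {"rot": [0, 0, 0], "slide": [-0.0013, 0.005, 0], "grip": 0},
    {"rot": [0, 0, 0], "slide": [-0.0013, 0.005, 0], "grip": 0},
    {"rot": [0, 0, 0], "slide": [-0.0013, 0.005, 0], "grip": 0},
    {"rot": [0, 0, 0], "slide": [-0.0013, 0.005, 0], "grip": 0},
    {"rot": [0, 0, 0], "slide": [0, 0, 0], "grip": 0}
  ]
}}

```text
time: 5.65
ee_pos: [0.508, -0.0372, 0.2325]
eef_rot: [0.989, 0.145, -0.0, -0.0]
ft_force: [1.3, -0.4, -0.8]
width: 0.0004
grip_force: 0.2
```

```bash
python3 - <<'E'
from h import *
s=sensors.read_state();print(s['ee_pos'],s['ft_force'])
c=eyes.camera('scene')
print([(d['bbox'],d['conf']) for d in eyes.look_for('pawl_knob',c)])
P=[.594,-.0316,.2731]
for a in (0,.3,.6,1): print(a,proj(c,W(P,[knob(a)])))
import cv2
cv2.imwrite('pics/s5.png',cv2.resize(c['pixels'][110:260,270:420,::-1],(600,600),interpolation=2))
E
```

```text
[ 0.50801443 -0.03717336  0.23254945] [ 1.32461876 -0.35327501 -0.82707366]
[([331.1, 199.1, 355.0, 228.1], 0.69)]
0 [[355.94480607 193.7861571 ]]
0.3 [[353.39692508 196.68740813]]
0.6 [[350.45677169 202.00243349]]
1 [[346.42404486 212.04635947]]
```

View pics/s5.png

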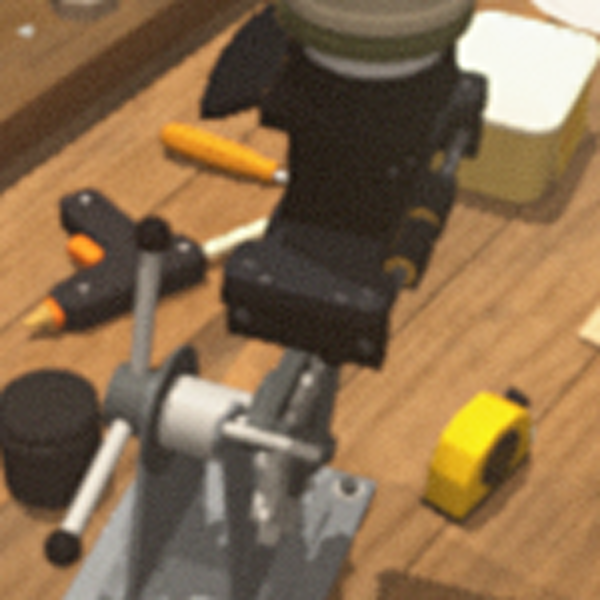

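The body now hides the ball, and the pawl looks slightly lifted at about (300,390). I continue pushing another 32 mm.

>>> {"name": "arm_command", "arguments": {
  "steps": [
    {"rot": [0, 0, 0], "slide": [-0.001, 0.004, 0], "grip": 0},
    {"rot": [0, 0, 0], "slide": [-0.001, 0.004, 0], "grip": 0},
    {"rot": [0, 0, 0], "slide": [-0.001, 0.004, 0], "grip": 0},
    {"rot": [0, 0, 0], "slide": [-0.001, 0.004, 0], "grip": 0},
    {"rot": [0, 0, 0], "slide": [-0.001, 0.004, 0], "grip": 0},
    {"rot": [0, 0, 0], "slide": [-0.001, 0.004, 0], "grip": 0},
    {"rot": [0, 0, 0], "slide": [-0.001, 0.004, 0], "grip": 0},
    {"rot": [0, 0, 0], "slide": [-0.001, 0.004, 0], "grip": 0}
  ]
}}

```text
time: 6.75
ee_pos: [0.5, -0.0055, 0.2325]
eef_rot: [0.989, 0.145, -0.0, -0.0]
ft_force: [0.5, -0.7, -0.8]
width: 0.0006
grip_force: 0.0
```

>>> {"name": "arm_command", "arguments": {
  "steps": [
    {"rot": [0, 0, 0], "slide": [0, 0, 0], "grip": 0},
    {"rot": [0, 0, 0], "slide": [0.003, -0.01, 0], "grip": 0},
    {"rot": [0, 0, 0], "slide": [0.006, -0.02, 0.01], "grip": 0},
    {"rot": [0, 0, 0], "slide": [0.008, -0.03, 0.02], "grip": 0},
    {"rot": [0, 0, 0], "slide": [0.008, -0.03, 0.02], "grip": 0},
    {"rot": [0, 0, 0], "slide": [0.008, -0.03, 0.02], "grip": 0},
    {"rot": [0, 0, 0], "slide": [0.008, -0.03, 0], "grip": 0},
    {"rot": [0, 0, 0], "slide": [0, 0, 0], "grip": 0}
  ]
}}

```text
time: 7.75
ee_pos: [0.541, -0.1605, 0.3025]
eef_rot: [0.99, 0.142, -0.0, 0.0]
ft_force: [1.0, -0.2, 0.7]
width: 0.0004
grip_force: 0.0
```

```bash
python3 - <<'E'
from h import *
s=sensors.read_state();print(s['time'],s['ee_pos'],s['ft_force'])
c=eyes.camera('scene')
print([(d['bbox'],d['conf']) for d in eyes.look_for('pawl_knob',c)])
import cv2
cv2.imwrite('pics/s6.png',cv2.resize(c['pixels'][150:300,260:410,::-1],(600,600),interpolation=2))
E
```

```text
7.75 [ 0.54099086 -0.16053828  0.30252212] [ 0.95677105 -0.2044629   0.67906203]
[([330.6, 188.2, 356.0, 227.8], 0.79)]
```

View pics/s6.png

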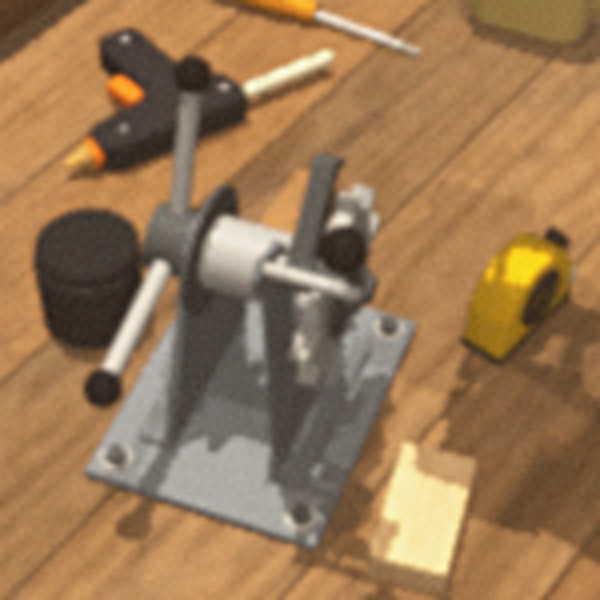

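The ball is now at crop (346,246), which is full-frame (346.5,211.5). That is the thrown-over position, so the pawl stays up by itself. Now I go to the -y side of the upper spoke.

>>> {"name": "arm_command", "arguments": {
  "steps": [
    {"rot": [0, 0, 0], "slide": [0.025, 0.011, 0], "grip": 0},
    {"rot": [0, 0, 0], "slide": [0.03, 0.013, 0], "grip": 0},
    {"rot": [0, 0, 0], "slide": [0.03, 0.014, 0], "grip": 0},
    {"rot": [0, 0, 0], "slide": [0.025, 0.011, 0], "grip": 0},
    {"rot": [0, 0, 0], "slide": [0.0155, 0.007, -0.02], "grip": 0},
    {"rot": [0, 0, 0], "slide": [0, 0, -0.03], "grip": 0},
    {"rot": [0, 0, 0], "slide": [0, 0, -0.03], "grip": 0},
    {"rot": [0, 0, 0], "slide": [0, 0, -0.01], "grip": 0}
  ]
}}

```text
time: 8.85
ee_pos: [0.6652, -0.0999, 0.2096]
eef_rot: [0.989, 0.145, -0.002, -0.0]
ft_force: [-0.6, -0.4, 0.4]
width: 0.0003
grip_force: 0.0
```

>>> {"name": "arm_command", "arguments": {
  "steps": [
    {"rot": [0, 0, 0], "slide": [0, 0, 0], "grip": 0},
    {"rot": [0, 0, 0], "slide": [-0.0027, 0.0096, 0], "grip": 0},
    {"rot": [0, 0, 0], "slide": [-0.0027, 0.0096, 0], "grip": 0},
    {"rot": [0, 0, 0], "slide": [-0.0013, 0.005, 0], "grip": 0},
    {"rot": [0, 0, 0], "slide": [-0.0013, 0.005, 0], "grip": 0},
    {"rot": [0, 0, 0], "slide": [-0.0013, 0.005, 0], "grip": 0},
    {"rot": [0, 0, 0], "slide": [-0.0013, 0.005, 0], "grip": 0},
    {"rot": [0, 0, 0], "slide": [-0.0013, 0.005, 0], "grip": 0}
  ]
}}

```text
time: 9.85
ee_pos: [0.6547, -0.0555, 0.2127]
eef_rot: [0.989, 0.145, 0.0, 0.0]
ft_force: [-0.3, -2.2, 0.2]
width: 0.0006
grip_force: 0.9
```

>>> {"name": "arm_command", "arguments": {
  "steps": [
    {"rot": [0, 0, 0], "slide": [-0.0013, 0.005, 0], "grip": 0},
    {"rot": [0, 0, 0], "slide": [-0.0013, 0.005, 0], "grip": 0},
    {"rot": [0, 0, 0], "slide": [-0.0013, 0.005, 0], "grip": 0},
    {"rot": [0, 0, 0], "slide": [-0.0013, 0.005, 0], "grip": 0},
    {"rot": [0, 0, 0], "slide": [-0.0013, 0.005, 0], "grip": 0},
    {"rot": [0, 0, 0], "slide": [-0.0013, 0.005, 0], "grip": 0},
    {"rot": [0, 0, 0], "slide": [0, 0, 0], "grip": 0},
    {"rot": [0, 0, 0], "slide": [0, 0, 0], "grip": 0}
  ]
}}

```text
time: 10.85
ee_pos: [0.6469, -0.0254, 0.2124]
eef_rot: [0.989, 0.145, -0.0, -0.0]
ft_force: [-0.5, 0.4, -0.0]
width: 0.0003
grip_force: 0.0
```

```bash
cat > look.py <<'E'
from h import *
import cv2,sys
P=[.594,-.0316,.2731]
s=sensors.read_state();p=s['ee_pos'];d=p-[P[0],P[1],0]
print(s['time'],p.round(4),s['ft_force'].round(1),'w:',(.963*d[0]+.2697*d[1]).round(4),(-.2697*d[0]+.963*d[1]).round(4))
c=eyes.camera('scene');print([(d['bbox'],round(d['conf'],2)) for d in eyes.look_for('spoke_ball',c)],[(d['bbox'],round(d['conf'],2)) for d in eyes.look_for('pawl_knob',c)])
for w in (0,.2,.4,.5,.6,.7): print(w,(proj(c,W(P,[spoke(w)]))-[250,130]).round(1)*4)
cv2.imwrite(sys.argv[1],cv2.resize(c['pixels'][130:280,250:400,::-1],(600,600),interpolation=2))
E
python3 look.py pics/s7.png
```

```text
10.85 [ 0.6469 -0.0254  0.2124] [-0.5  0.4 -0. ] w: 0.0526 -0.0082
[([285.9, 185.5, 354.6, 257.7], 0.56), ([352.0, 260.8, 379.5, 295.6], 0.19)] [([330.1, 187.9, 356.3, 228.5], 0.77)]
0 [[232.8 154.4]]
0.2 [[217.6 170.4]]
0.4 [[202.  193.2]]
0.5 [[194.  207.2]]
0.6 [[186.4 222.4]]
0.7 [[179.2 238.8]]
```

View pics/s7.png

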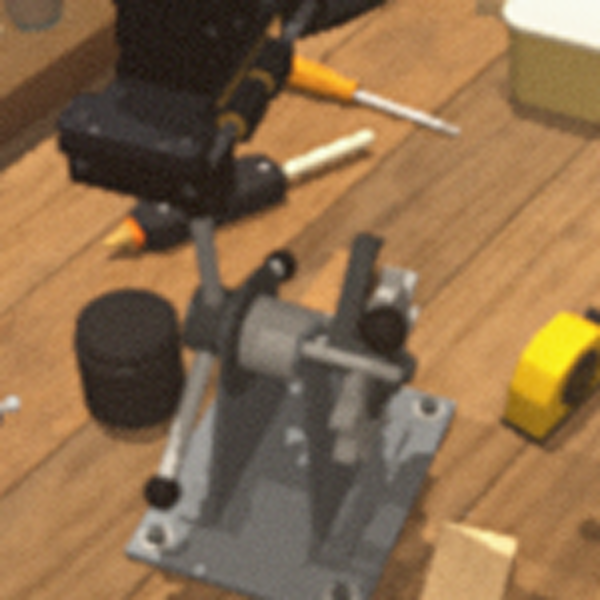

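The upper ball is hidden by the gripper. The other two spoke balls are clear at crop (163,491) and (283,264), so I can get the wheel angle from those.

```bash
cat > wh.py <<'E'
from h import *
P=[.594,-.0316,.2731]
def wheel(c,a,b,off=(250,130),sc=4):
    A,B=[np.array(q)/sc+off for q in (a,b)]
    f=lambda w:np.r_[(proj(c,W(P,[spoke(w+2*np.pi/3),spoke(w-2*np.pi/3)]))-[A,B]).ravel()]
    r=least_squares(f,[.4]);return r.x,r.fun
E
python3 - <<'E'
from wh import *
c=eyes.camera('scene');print(wheel(c,(163,491),(283,264)))
# initial picture s1: left spoke only
print(wheel(c,((183/4+240-250)*4,(378/3.53+140-130)*4),((183/4+240-250)*4,(378/3.53+10)*4)))
for w in (-.03,0,.3,.4,.5): print(w,proj(c,W(P,[spoke(w+2*np.pi/3),spoke(w-2*np.pi/3)])).ravel()*1)
E
```

```text
Traceback (most recent call last):
  File "wh.py", line 6, in wheel
    r=least_squares(f,[.4]);return r.x,r.fun
  File "wh.py", line 5, in <lambda>
    f=lambda w:np.r_[(proj(c,W(P,[spoke(w+2*np.pi/3),spoke(w-2*np.pi/3)]))-[A,B]).ravel()]
                             ~^^^^^^^^^^^^^^^^^^^^^^^^^^^^^^^^^^^^^^^^^^^
  File "h.py", line 10, in W
    c,s=np.cos(p[2]),np.sin(p[2]); return np.asarray(L)@np.array([[c,s,0],[-s,c,0],[0,0,1]])+[p[0],p[1],0]
                                          ~~~~~~~~~~^^^
ValueError: setting an array element with a sequence. The requested array has an inhomogeneous shape after 2 dimensions. The detected shape was (2, 3) + inhomogeneous part.
```

```bash
sed -i 's/f=lambda w:np.r_\[/f=lambda v:np.r_[(w:=float(v[0]))*0,/' wh.py; python3 - <<'E'
from wh import *
c=eyes.camera('scene');print(wheel(c,(163,491),(283,264)))
for w in (-.03,0,.3,.4,.5): print(w,proj(c,W(P,[spoke(w+2*np.pi/3),spoke(w-2*np.pi/3)])).round(1).ravel())
E
```

```text
(array([0.44336744]), array([ 0.        ,  0.23371702, -0.02670571, -0.69782149, -0.01478375]))
-0.03 [285.9 246.4 316.1 214.3]
0 [286.1 247.1 316.4 213.2]
0.3 [289.1 251.9 319.1 201.5]
0.4 [290.4 252.6 319.8 197.6]
0.5 [291.8 252.8 320.3 193.9]
```

The wheel is at about 0.44, so it needs about 18 mm more.

>>> {"name": "arm_command", "arguments": {
  "steps": [
    {"rot": [0, 0, 0], "slide": [-0.0013, 0.005, 0], "grip": 0},
    {"rot": [0, 0, 0], "slide": [-0.0013, 0.005, 0], "grip": 0},
    {"rot": [0, 0, 0], "slide": [-0.0013, 0.005, 0], "grip": 0},
    {"rot": [0, 0, 0], "slide": [-0.0008, 0.003, 0], "grip": 0},
    {"rot": [0, 0, 0], "slide": [0, 0, 0], "grip": 0},
    {"rot": [0, 0, 0], "slide": [0.003, -0.01, 0], "grip": 0},
    {"rot": [0, 0, 0], "slide": [0.008, -0.03, 0.01], "grip": 0},
    {"rot": [0, 0, 0], "slide": [0.011, -0.04, 0.02], "grip": 0}
  ]
}}

```text
time: 12.1
ee_pos: [0.6642, -0.0883, 0.2424]
eef_rot: [0.989, 0.146, -0.001, -0.0]
ft_force: [0.3, 0.0, 0.4]
width: 0.0007
grip_force: 0.0
```

>>> {"name": "arm_command", "arguments": {
  "steps": [
    {"rot": [0, 0, 0], "slide": [0.011, -0.04, 0.03], "grip": 0},
    {"rot": [0, 0, 0], "slide": [0.011, -0.04, 0.03], "grip": 0},
    {"rot": [0, 0, 0], "slide": [-0.02, -0.01, 0.03], "grip": 0},
    {"rot": [0, 0, 0], "slide": [-0.03, 0, 0.03], "grip": 0},
    {"rot": [0, 0, 0], "slide": [-0.03, 0, 0.02], "grip": 0},
    {"rot": [0, 0, 0], "slide": [-0.03, 0, 0], "grip": 0},
    {"rot": [0, 0, 0], "slide": [-0.03, 0, 0], "grip": 0},
    {"rot": [0, 0, 0], "slide": [0, 0, 0], "grip": 0}
  ]
}}

```text
time: 13.1
ee_pos: [0.545, -0.1789, 0.3838]
eef_rot: [0.99, 0.144, 0.001, 0.001]
ft_force: [1.2, 0.2, -1.0]
width: 0.0005
grip_force: 0.0
```

```bash
python3 look.py pics/s8.png
```

```text
13.1 [ 0.545  -0.1789  0.3838] [ 1.2  0.2 -1. ] w: -0.0869 -0.1286
[([288.4, 183.2, 355.1, 256.2], 0.61)] [([333.3, 188.8, 354.2, 222.1], 0.64)]
0 [[232.8 154.4]]
0.2 [[217.6 170.4]]
0.4 [[202.  193.2]]
0.5 [[194.  207.2]]
0.6 [[186.4 222.4]]
0.7 [[179.2 238.8]]
```

View pics/s8.png

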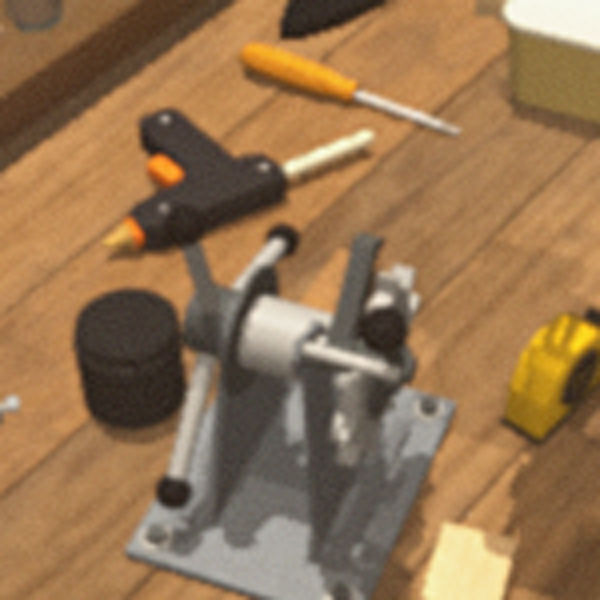

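The balls are at (174,490), (284,238) and the upper one at about (185,222), so the wheel is at about 0.61, one notch back. The pawl is still up. Now I go over to the +y side of the lever.

>>> {"name": "arm_command", "arguments": {
  "steps": [
    {"rot": [0, 0, 0], "slide": [-0.006, 0.025, 0], "grip": 0},
    {"rot": [0, 0, 0], "slide": [-0.01, 0.04, 0], "grip": 0},
    {"rot": [0, 0, 0], "slide": [-0.01, 0.04, 0], "grip": 0},
    {"rot": [0, 0, 0], "slide": [-0.01, 0.04, 0], "grip": 0},
    {"rot": [0, 0, 0], "slide": [-0.01, 0.04, 0], "grip": 0},
    {"rot": [0, 0, 0], "slide": [-0.01, 0.04, 0], "grip": 0},
    {"rot": [0, 0, 0], "slide": [-0.01, 0.03, 0], "grip": 0},
    {"rot": [0, 0, 0], "slide": [0, 0, 0], "grip": 0}
  ]
}}

```text
time: 14.25
ee_pos: [0.4792, 0.0815, 0.3829]
eef_rot: [0.989, 0.148, 0.0, -0.0]
ft_force: [-0.8, 0.1, 0.0]
width: 0.0008
grip_force: 0.0
```

>>> {"name": "arm_command", "arguments": {
  "steps": [
    {"rot": [0, 0, 0], "slide": [0, 0, -0.02], "grip": 0},
    {"rot": [0, 0, 0], "slide": [0, 0, -0.03], "grip": 0},
    {"rot": [0, 0, 0], "slide": [0, 0, -0.03], "grip": 0},
    {"rot": [0, 0, 0], "slide": [0, 0, -0.03], "grip": 0},
    {"rot": [0, 0, 0], "slide": [0, 0, -0.03], "grip": 0},
    {"rot": [0, 0, 0], "slide": [0, 0, -0.01], "grip": 0},
    {"rot": [0, 0, 0], "slide": [0, 0, 0], "grip": 0},
    {"rot": [0, 0, 0], "slide": [0, 0, 0], "grip": 0}
  ]
}}

```text
time: 15.25
ee_pos: [0.4809, 0.0776, 0.2337]
eef_rot: [0.989, 0.145, 0.001, 0.0]
ft_force: [0.1, 0.1, 0.1]
width: 0.0006
grip_force: 0.0
```

```bash
python3 look.py pics/s9.png|head -1
```

```text
15.25 [0.4809 0.0776 0.2337] [0.1 0.1 0.1] w: -0.0795 0.1357
```

>>> {"name": "arm_command", "arguments": {
  "steps": [
    {"rot": [0, 0, 0], "slide": [0.002, -0.01, 0], "grip": 0},
    {"rot": [0, 0, 0], "slide": [0.002, -0.008, 0], "grip": 0},
    {"rot": [0, 0, 0], "slide": [0.0013, -0.005, 0], "grip": 0},
    {"rot": [0, 0, 0], "slide": [0.0013, -0.005, 0], "grip": 0},
    {"rot": [0, 0, 0], "slide": [0.0013, -0.005, 0], "grip": 0},
    {"rot": [0, 0, 0], "slide": [0.0013, -0.005, 0], "grip": 0},
    {"rot": [0, 0, 0], "slide": [0.0013, -0.005, 0], "grip": 0},
    {"rot": [0, 0, 0], "slide": [0.0013, -0.005, 0], "grip": 0}
  ]
}}

```text
time: 16.4
ee_pos: [0.4921, 0.029, 0.2326]
eef_rot: [0.989, 0.145, 0.0, 0.0]
ft_force: [0.3, -0.2, 0.9]
width: 0.0004
grip_force: 0.1
```

>>> {"name": "arm_command", "arguments": {
  "steps": [
    {"rot": [0, 0, 0], "slide": [0.0013, -0.005, 0], "grip": 0},
    {"rot": [0, 0, 0], "slide": [0.0013, -0.005, 0], "grip": 0},
    {"rot": [0, 0, 0], "slide": [0, 0, 0], "grip": 0},
    {"rot": [0, 0, 0], "slide": [-0.003, 0.01, 0], "grip": 0},
    {"rot": [0, 0, 0], "slide": [-0.008, 0.03, 0.01], "grip": 0},
    {"rot": [0, 0, 0], "slide": [-0.008, 0.03, 0.03], "grip": 0},
    {"rot": [0, 0, 0], "slide": [-0.01, 0.01, 0.03], "grip": 0},
    {"rot": [0, 0, 0], "slide": [-0.01, 0, 0.03], "grip": 0}
  ]
}}

```text
time: 17.4
ee_pos: [0.4546, 0.1016, 0.3336]
eef_rot: [0.989, 0.146, 0.0, -0.0]
ft_force: [1.0, -0.5, 0.7]
width: 0.0005
grip_force: 0.0
```

>>> {"name": "arm_command", "arguments": {
  "steps": [
    {"rot": [0, 0, 0], "slide": [0.01, -0.025, 0.03], "grip": 0},
    {"rot": [0, 0, 0], "slide": [0.01, -0.04, 0.01], "grip": 0},
    {"rot": [0, 0, 0], "slide": [0.01, -0.04, 0], "grip": 0},
    {"rot": [0, 0, 0], "slide": [0.01, -0.04, 0], "grip": 0},
    {"rot": [0, 0, 0], "slide": [0.01, -0.04, 0], "grip": 0},
    {"rot": [0, 0, 0], "slide": [0.01, -0.04, 0], "grip": 0},
    {"rot": [0, 0, 0], "slide": [0.01, -0.04, 0], "grip": 0},
    {"rot": [0, 0, 0], "slide": [0, 0, 0], "grip": 0}
  ]
}}

```text
time: 18.4
ee_pos: [0.5256, -0.168, 0.3716]
eef_rot: [0.99, 0.143, -0.001, -0.0]
ft_force: [0.9, 0.2, -0.3]
width: 0.0004
grip_force: 0.0
```

```bash
python3 look.py pics/s10.png; python3 - <<'E'
from wh import *
c=eyes.camera('scene')
for a in (-.05,0,.1,.2,.3): print(a,(proj(c,W(P,[knob(a)]))-[250,130])*4)
E
```

```text
18.4 [ 0.5256 -0.168   0.3716] [ 0.9  0.2 -0.3] w: -0.1027 -0.1129
[([287.9, 182.1, 350.6, 256.4], 0.82), ([329.6, 188.3, 362.9, 225.4], 0.45)] []
0 [[232.8 154.4]]
0.2 [[217.6 170.4]]
0.4 [[202.  193.2]]
0.5 [[194.  207.2]]
0.6 [[186.4 222.4]]
0.7 [[179.2 238.8]]
-0.05 [[425.2593704  254.20659286]]
0 [[423.77922428 255.14462841]]
0.1 [[420.61666526 257.88072309]]
0.2 [[417.2086427  261.75608911]]
0.3 [[413.58770033 266.74963251]]
```

View pics/s10.png

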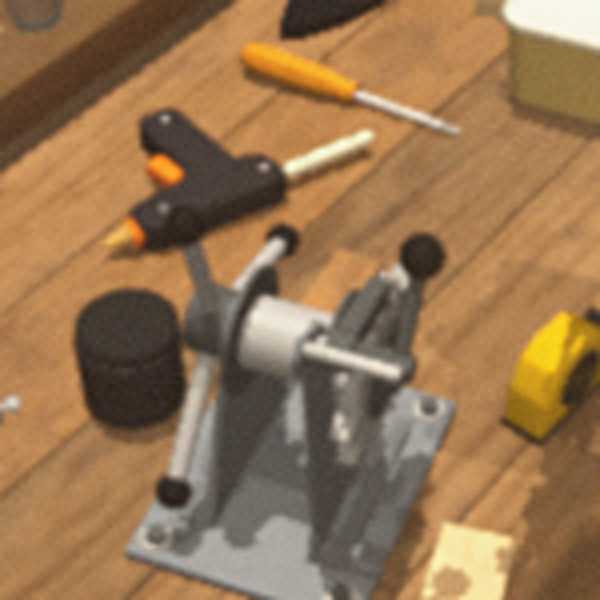

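The ball is back at crop (423,255), full-frame (355.7,193.8), the same position as at the start, so the pawl is fully home. The wheel is still one notch back, and the arm is clear of everything.

```bash
python3 -c "
from bench import order
print(order.close_job())"
```

```text
the job is handed in; nothing more can be done
None
```

The winch is let off by one notch: in the last camera view the wheel sits about 0.61 rad back (one notch is 0.628), the pawl is fully down in the new notch, and the arm is clear. I handed the job in at about 18.5 s.

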